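# Refit the timer module of a growth-chamber lamp control box

## Task

Put the lamp control box of the growth chamber back in service: fit the oblong timer module, not the square one, into the bay and press it down fully home so that its body is flush with the deck. Then lower the cover level over the two studs until its skirt rests on the deck (don't drop it on), and only then throw the switch lever fully over to the other side. Leave the square module, the pot of grass and the screwdriver where they are.

Things in the scene. Friction and masses are not known exactly. Their poses are not given: they have to be found in the camera images.
- control_box: Fixed grey box with a flat deck 50 mm above the table. Origin on the table under the centre of the bay; x across, y along it. It spans x -55 to 55 mm and y -80 to 140 mm. Two 8 mm steel studs with pointed tips stand 33 mm above the deck at x 0, y +56 and -56 mm (full diameter up to 26 mm). A toggle switch stands on the deck at y +109 mm: block 70 (x) by 50 (y) mm, 25 mm high, a lever on top.
- bay_mouth (a point): Centre of the mouth of the bay, at deck height; axes as the control box. The bay is a rectangular recess 50 mm (x) by 74 mm (y) with square edges. In it a black contact bed, 12 mm below the deck at the start, slides stiffly: it carries the module's weight, so that the module dropped in stands 8 mm proud; about 7 N on the module pushes the bed 8 mm down to its stop, 20 mm below the deck, where it stays (module flush).
- timer_module: White plastic module to be fitted: oblong body 46 mm (x) by 70 mm (y), 20 mm high, its lowest 5 mm tapering in by 2 mm on every side as a lead-in, with a central grip rib on top 14 mm thick (x), 44 mm long (y), 18 mm high (38 mm overall). Origin at the centre of its underside, z up. It may go in either way round (half turn about z). About 0.12 kg.
- square_module: White plastic module that does not fit and stays: square body 70 by 70 mm, 20 mm high, with the same rib as the other. Origin at the centre of its underside. The two modules may have swapped places.
- cover: Aluminium cover, an upside-down shallow tray 90 mm (x) by 140 mm (y), 24 mm high: plate 4 mm thick on a skirt 20 mm high and 4 mm thick all round. Two 11 mm holes through the plate at x 0, y +56 and -56 mm. On top a central black grip fin 12 mm thick (x), 50 mm long (y), 26 mm high (50 mm overall). Origin at the centre of its underside (lower edge of the skirt), z up. Fits either way round. A module standing proud keeps it from going down. About 0.25 kg.
- switch_tip (a point): Centre of the black ball, 26 mm across, at the end of the switch lever. The lever, 10 mm thick, is 70 mm from its pivot, which lies along the box's y axis at x 0, y +109 mm, 72 mm above the table. It starts leaning to the box's -x.
- switch (a joint): Lever angle in rad: 0 leaning fully to the box's -x (off), 1.0 leaning fully to its +x (on, 0.5 rad past upright). Stays where it is left; about 1 N at the ball moves it.
- grass_pot: Glass beaker 80 mm across, 102 mm high, with a white sleeve and a tuft of grass to about 230 mm. Bystander. Origin at the centre of its underside.
- screwdriver: Screwdriver with a black handle, lying on the table. Bystander. Its handle points along its own -x.

How it is judged (in metres and radians):
On the way, in this order (a step that is already met when the one before it is completed fails the run):
1. the timer module is pressed flush into the bay (z of timer_module in the frame of bay_mouth below -0.018 m and horizontal distance between timer_module and bay_mouth below 0.004 m and angle between timer_module's own z axis and vertical below 0.045 rad and angle between the x axis of timer_module and the x axis of bay_mouth, either way round below 0.08 rad), for 0.2 s.
2. the cover lies level on the deck over both studs (all of step 1 and z of cover in the frame of bay_mouth between -0.003 and 0.003 m and horizontal distance between cover and bay_mouth below 0.004 m and angle between cover's own z axis and vertical below 0.035 rad and angle between the x axis of cover and the x axis of bay_mouth, either way round below 0.08 rad), for 0.2 s.
3. the switch lever is thrown over (value of joint switch above 0.85 rad), for 0.2 s.
At the end, for the whole second after the job is handed in: The timer module sits in the bay with its body flush with the deck (within 2 mm, centred within 4 mm, tilted less than 0.045 rad); the cover rests level on the deck over both studs (within 3 mm in height, 4 mm across, 0.035 rad of tilt), at rest; the switch lever is past 0.85 rad (all of step 2 and value of joint switch above 0.85 rad and linear speed of each of cover, timer_module below 0.02 m/s); the robot touches nothing.
It fails at once if the switch is thrown before the cover is on (value of joint switch above 0.5 rad and (z of cover in the frame of bay_mouth above 0.008 m or horizontal distance between cover and bay_mouth above 0.01 m)).
It fails at once if the cover is dropped onto the box (horizontal distance between cover and bay_mouth below 0.06 m and z of cover in the frame of bay_mouth above 0.003 m and contact force between the fingers and cover below 0.05 N and linear speed of cover above 0.45 m/s).
It fails at once if the square module is disturbed (moved over 30 mm) (distance of square_module from where it was at the start of the episode above 0.03 m).
It fails at once if the grass pot is disturbed (moved over 30 mm or tipped) (distance of grass_pot from where it was at the start of the episode above 0.03 m or angle between grass_pot's own z axis and vertical above 0.3 rad).
It fails at once if the screwdriver is disturbed (moved over 30 mm) (distance of screwdriver from where it was at the start of the episode above 0.03 m).
It also fails if it takes over 72 s, if anything falls off the work surface, if the arm or the gripper's body presses on something with over 40 N, if the wrist force passes 120 N, or if a joint passes its speed limit or range.

## Robot

A 6-joint arm with a two-finger parallel gripper is mounted at the origin on the work surface. World frame = base frame: x ahead of the robot, y to its left, z up, the work surface at z = 0. Lengths are in mm, angles in degrees, forces in N, time in s.
With the tool pointing down it reaches from about 300 to 850 mm from the base axis. Payload 4.2 kg.
Tool frame: the origin (TCP) lies between the finger pads; the fingertips stand ahead of it and the grasp point (between the pads) lies 8 mm behind it (env.tip_reach is the x of the fingertips in the tool frame, in mm); x points along the fingers, y is the direction in which the jaws open and shut, and the axes are right-handed (so a half turn about x gives the same grasp; the last joint's range is limited). The gripper opens to 91 mm and grips with 3 to 60 N. Pads are 32 mm wide; open, the fingers measure 118 mm over their backs; the gripper's body (76 mm by 178 mm) begins 60 mm behind the grasp point.
Start: joints at [-64.744, 18.312, 89.639, -0, 72.044, -1.146], TCP at [255.687, -515.04, 224.976] pointing down, gripper open.
Joint ranges: [-177.97, 177.97], [-48.28, 115.42], [12.27, 149.76], [-77.06, 257.06], [2.81, 150.46], [-146.56, 146.56]. Speed limits (degrees/s): [147.25, 147.25, 180, 180, 180, 180].

## Interface

Orientations are given as [roll, pitch, yaw] about the fixed x, y, z axes, in that order (R = Rz(yaw) Ry(pitch) Rx(roll)).
In Python, from workcell import env, cams gives the robot as it stands.
- The arm moves only by the tool arm_command, never from a script. Its argument "deltas" is a list of rows, each a list of 3 entries, a list of its own where there are three numbers: the opening, from 0 (shut) to 1 (fully open), then the shift along the world's x, y, z in mm, then the turn about the world's z in rad. A call has 1 to 20 rows; each row is the pose to reach, as a shift and turn from the pose commanded when the call began; what a row does not reach only later rows make up. A row lasts 1/10 s, in which the tool goes at most 50 mm and 8.59 degrees, less where a joint would pass 70% of its speed; a pose out of reach is approached as far as the arm can. A call with a gripper value outside its range is refused whole. The fingers move at their own pace and stop on an object; "grip_force" is the grip in N (left out, the last holds). Time passes only in rows, so rows that repeat a pose let the fingers close. It gives the time, the measured TCP pose, the force and the opening at its end, in the units of the state.
- env.state(): the state, without advancing time (a new reading comes with each control period).
- cams.grab_frame(name): name is "scene" or "top" or "wrist"; returns a dict with "img" (480x640x3 uint8, red, green, blue), "K" (3x3 intrinsics, pixels), "rvec" (rotation vector, rad) and "tvec" (3), from world to camera coordinates, as OpenCV has them. Camera axes: x right, y down, z forward; pixel columns grow to the right and rows downward; lengths in mm; the calibration is good to about 2 mm. A picture is of the moment at which its call begins. There is no depth.
- env.job_done(): hands the job in, once; it reports no verdict.
Trained networks look in a picture, given as the dict that the camera call returned (one of the last four; its "shot" number tells which), for a name from the list of things; names that differ only in an ending like _2 or _b are one class to them, and where a whole thing is asked for, a point or a joint stands for the part that bears it (a point fixed in the world has none). Each returns a list of dicts, best first, with "conf" (0 to 1); they miss things now and then, are a little off and sometimes report something else, mostly with a low value. They report only what shows in the picture. A call takes as long as a camera call.
- cams.silhouettes(picture, name): "region" (480x640 bool, what is visible of it) and "centre" ([column, row] in pixels, amid what is visible of it).
The state is a dict: "time_s": time; "qpos": joint angles; "qvel": joint speeds; "effort": joint torques, N m; "ee_pos": TCP position; "ee_rot": TCP orientation; "force": force on the tool from outside, world axes, zero at the start; "torque": the same for the moment, N m; "gripper_width": finger opening in mm.
Only numpy, scipy, OpenCV 4.12 (cv2) and the standard library are available. Lean on these libraries where they do the work, as an engineer would, in place of code of your own. Each camera call takes 0.05 s, during which the arm holds its last target.

## Working session

There is one attempt and no reset: what is moved stays moved. The work goes in short steps, Python scripts to look and compute and a tool call to move; the robot and the scene stay as the last step left them, time stands still between calls to the robot, and variables do not carry over. Pictures are saved under pics/ and viewed, and the job is handed in when it is done.

Besides the shell and the picture viewer there is one more tool, called after "Request:" in YAML: its name, and indented under it one key for each argument. arm_command: Moves the arm, as the interface text tells. Its arguments: {"type":"object","properties":{"deltas":{"type":"array","items":{"type":"array"}},"grip_force":{"type":"number"}},"required":["deltas"]}

```bash
mkdir -p pics; ls
cat > h.py <<'E'
import numpy as np, cv2
from workcell import env, cams
def save(f,n): cv2.imwrite('pics/'+n+'.png', f['img'][:,:,::-1])
def proj(f,P):
    return cv2.projectPoints(np.float64(P).reshape(-1,3),np.float64(f['rvec']),np.float64(f['tvec']),np.float64(f['K']),None)[0].reshape(-1,2)
def ray(f,uv,z):
    R=cv2.Rodrigues(np.float64(f['rvec']))[0]; t=np.float64(f['tvec']).ravel()
    c=-R.T@t; uv=np.float64(uv).reshape(-1,2)
    d=(R.T@np.linalg.inv(f['K'])@np.c_[uv,np.ones(len(uv))].T).T
    return c+d*((z-c[2])/d[:,2])[:,None]
E
python3 - <<'E'
from h import *
print(env.state()); print(env.tip_reach)
for n in ['scene','top','wrist']:
    f=cams.grab_frame(n); save(f,n+'0')
    R=cv2.Rodrigues(np.float64(f['rvec']))[0]; print(n,-R.T@np.float64(f['tvec']).ravel(),f['K'][0])
    for o in ['control_box','timer_module','square_module','cover','switch_tip','grass_pot','screwdriver']:
        for s in cams.silhouettes(f,o)[:2]: print(o,round(s['conf'],2),s['centre'],s['region'].sum(),ray(f,s['centre'],0)[0].round())
E
```

```text
pics
{'time_s': 0.0, 'qpos': array([-6.47434925e+01,  1.83498673e+01,  8.97036531e+01, -8.77135989e-04,
        7.20415332e+01, -1.14630089e+00]), 'qvel': array([-0.10127494,  0.09103607, -0.02422308, -0.07798303, -0.00511756,
       -0.01981838]), 'effort': array([-7.31764594e-04, -4.12457299e+01, -2.31970918e+01,  7.24018039e-02,
        4.55856230e-02, -1.57413178e-04]), 'ee_pos': array([ 255.48992385, -514.61497589,  224.15667418]), 'ee_rot': array([-90.64362966,  89.90494267, 115.75944988]), 'force': array([ 0.40770517,  0.33191614, -0.38515205]), 'torque': array([-0.03370187,  0.00267379, -0.03942948]), 'gripper_width': 91.54692952658056}
11.0
scene [1.45855206e+03 6.41850787e-01 1.39748803e+03] [619.38194663   0.         319.96932452]
control_box 0.85 [338.6, 241.7] 3815 [529.  -2.   0.]
timer_module 0.98 [441.4, 211.8] 433 [420. 283.   0.]
square_module 0.8 [443.4, 253.3] 672 [558. 278.   0.]
cover 0.85 [233.1, 227.1] 1680 [ 489. -294.    0.]
switch_tip 0.64 [366.1, 206.6] 142 [408.  73.   0.]
grass_pot 0.79 [164.5, 260.0] 1710 [ 601. -465.    0.]
screwdriver 0.61 [371.8, 334.4] 435 [800.  86.   0.]
top [ 385.26232756  -68.00104907 1508.93613622] [541.52240364   0.         315.42814677]
control_box 0.55 [295.5, 253.8] 3339 [546.  -0.   0.]
timer_module 0.66 [190.1, 291.0] 462 [435. 289.   0.]
timer_module 0.3 [296.4, 256.6] 3403 [539.  -3.   0.]
square_module 0.74 [198.8, 243.2] 657 [569. 273.   0.]
cover 0.78 [407.2, 277.5] 1715 [ 488. -313.    0.]
switch_tip 0.55 [267.8, 265.8] 68 [511.  76.   0.]
grass_pot 0.58 [459.9, 216.8] 1127 [ 663. -461.    0.]
screwdriver 0.62 [271.5, 160.7] 357 [813.  77.   0.]
wrist [ 327.86906008 -480.79684501  384.20754503] [352.08673576   0.         316.49830612]
```

Run:
```python
import cv2
for n in ['scene0','top0']:
    a=cv2.imread(f'pics/{n}.png')[140:380,120:500]
    cv2.imwrite(f'pics/{n}c.png',cv2.resize(a,None,fx=2.1,fy=2.1,interpolation=cv2.INTER_CUBIC))
```

```text
(no output)
```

View pics/scene0c.png

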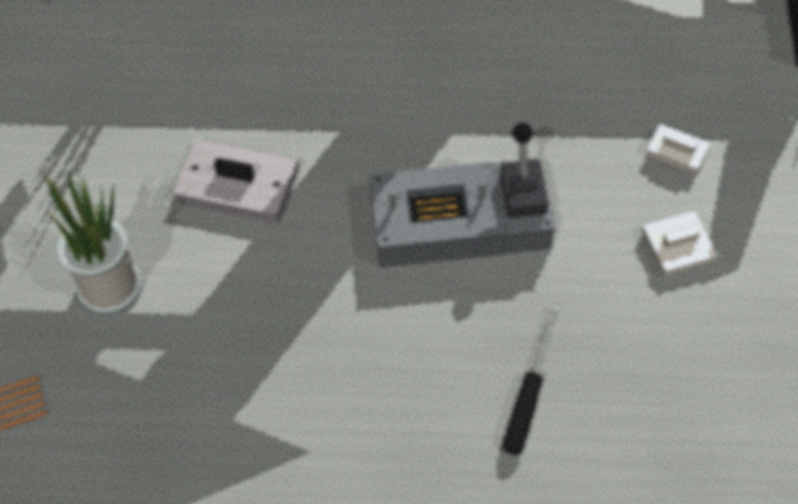

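View pics/top0c.png

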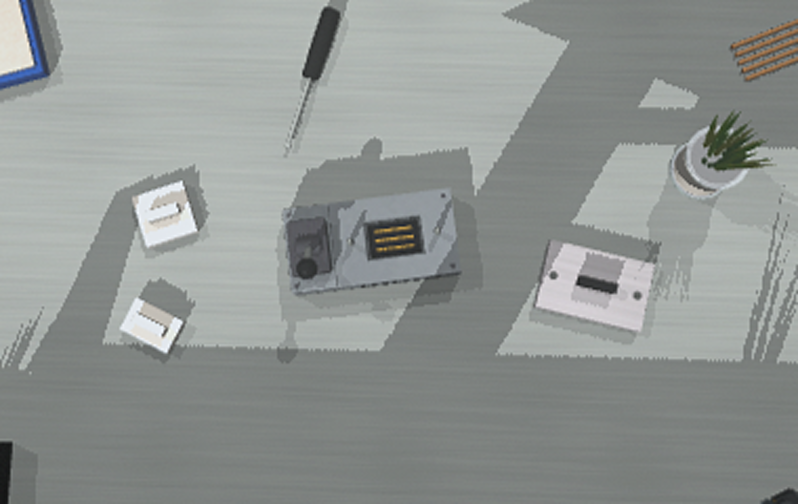

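View pics/wrist0.png

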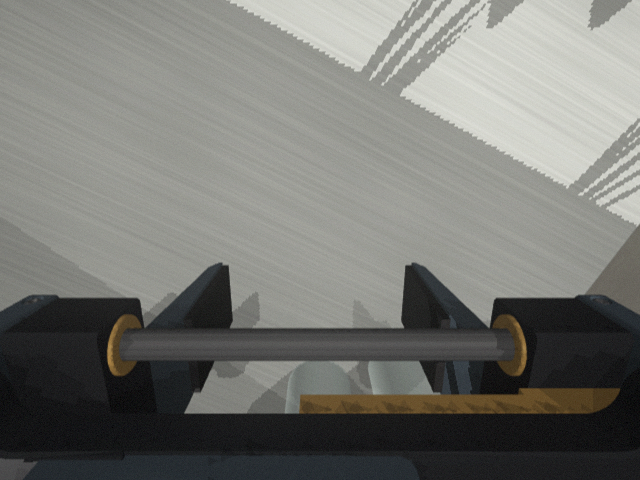

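The scene and top views show the box in the middle at about (300,255) in the top image. The lever leans toward the robot, the oblong module is at (190,291), the square one at (199,243), and the cover is at (407,277). Next I'll fit poses to the silhouettes.

```bash
cat >> h.py <<'E'
from scipy.optimize import minimize
from scipy.spatial.transform import Rotation as Ro
def bx(x0,x1,y0,y1,z0,z1): return np.array([[x,y,z] for x in(x0,x1) for y in(y0,y1) for z in(z0,z1)],float)
M={'timer_module':[bx(-23,23,-35,35,5,20),bx(-21,21,-33,33,0,5),bx(-7,7,-22,22,20,38)],
'square_module':[bx(-35,35,-35,35,0,20),bx(-7,7,-22,22,20,38)],
'cover':[bx(-45,45,-70,70,0,24),bx(-6,6,-25,25,24,50)],
'control_box':[bx(-55,55,-80,140,0,50),bx(-35,35,84,134,50,75)],
'screwdriver':[]}
def place(P,p,z=0):
    c,s=np.cos(p[2]),np.sin(p[2]); return P@np.array([[c,s,0],[-s,c,0],[0,0,1]])+[p[0],p[1],z]
S=4
def mask(f,o,p,z=0):
    m=np.zeros((480*S//1,640*S),np.uint8)
    for b in M[o]:
        q=proj(f,place(b,p,z)); q=((q+.5)*S-.5)
        cv2.fillConvexPoly(m,cv2.convexHull(np.round(q).astype(np.int32)),1)
    return cv2.resize(m.astype(np.float32),(640,480),interpolation=cv2.INTER_AREA)
def fit(fr,o,p0,z=0,yaws=None):
    best=None
    p0=np.array(p0,float)
    for y in (yaws if yaws is not None else np.radians(np.arange(-90,90,30))):
        def c(v):
            p=[v[0],v[1],v[2]/50]
            return sum(np.abs(mask(f,o,p,z)-r).sum()/r.sum() for f,r in fr)
        v0=np.array([p0[0],p0[1],y*50])
        r=minimize(c,v0,method='Nelder-Mead',options=dict(initial_simplex=[v0,v0+[15,0,0],v0+[0,15,0],v0+[0,0,10]],xatol=.1,fatol=1e-4,maxiter=150))
        if best is None or r.fun<best.fun: best=r
    return best.x[0],best.x[1],best.x[2]/50,best.fun/len(fr)
def toolR(s=None):
    s=s or env.state(); return Ro.from_euler('xyz',s['ee_rot'],degrees=True).as_matrix()
def jaw(s=None):
    R=toolR(s); return np.degrees(np.arctan2(R[1,1],R[0,1]))
E
python3 - <<'E'
from h import *
print('jaw',jaw(),toolR().round(3))
ft=cams.grab_frame('top'); fs=cams.grab_frame('scene')
for o,p in [('timer_module',(430,285)),('square_module',(560,273)),('cover',(485,-305)),('control_box',(535,0))]:
    rs=[]
    for f in (ft,fs):
        s=cams.silhouettes(f,o); rs.append((f,s[0]['region'].astype(np.float32)))
    for fr in (rs,rs[:1],rs[1:]):
        x,y,a,e=fit(fr,o,p,yaws=None if fr is rs else [a]); print(o,round(x,1),round(y,1),round(np.degrees(a),1),round(e,3))
f=cams.grab_frame('wrist'); R=toolR()
Rc=cv2.Rodrigues(np.float64(f['rvec']))[0]
print('cam in tool',R.T@(-Rc.T@np.float64(f['tvec']).ravel()-env.state()['ee_pos']), 'axis in tool',R.T@Rc.T[:,2],'camx',R.T@Rc.T[:,0])
E
```

```text
jaw -63.59888512020309 [[ 0.     0.445 -0.896]
 [-0.    -0.896 -0.445]
 [-1.     0.    -0.   ]]
timer_module 425.6 281.4 -26.1 0.067
timer_module 425.9 280.6 -24.5 0.07
timer_module 425.3 282.4 -24.9 0.056
square_module 571.9 273.2 -69.2 0.084
square_module 573.1 271.9 -71.1 0.095
square_module 570.9 273.7 -70.4 0.047
cover 492.8 -297.4 -11.9 0.751
cover 492.3 -298.0 -11.6 0.053
cover -745.0 -370.0 381.9 1.0
control_box 545.4 -32.5 8.7 0.037
control_box 546.1 -33.2 9.3 0.025
control_box 545.3 -32.0 8.7 0.044
cam in tool [-159.19984234    1.44234487  -79.87311526] axis in tool [ 0.95828315 -0.00172414  0.28581537] camx [1.65069885e-03 9.99998514e-01 4.97884239e-04]
```

Pose fits:

| Object | x (mm) | y (mm) | yaw (deg) |
|---|---|---|---|
| Timer module | 426 | 281 | -25 |
| Box bay | 545.5 | -32.7 | 8.9 |
| Cover | 492.5 | -298 | -11.7 |

Next I'll look at the box with the wrist camera.

Request:
arm_command:
  deltas:
    - [1, [305, 384, 75], 1.265]
    - [1, [305, 384, 75], 1.265]
    - [1, [305, 384, 75], 1.265]
    - [1, [305, 384, 75], 1.265]
    - [1, [305, 384, 75], 1.265]
    - [1, [305, 384, 75], 1.265]
    - [1, [305, 384, 75], 1.265]
    - [1, [305, 384, 75], 1.265]
    - [1, [305, 384, 75], 1.265]
    - [1, [305, 384, 75], 1.265]
    - [1, [305, 384, 75], 1.265]
    - [1, [305, 384, 75], 1.265]
    - [1, [305, 384, 75], 1.265]
    - [1, [305, 384, 75], 1.265]

```text
time_s: 3.15
ee_pos: [559.8, -132.2, 299.9]
ee_rot: [-85.3, 90.0, -166.6]
force: [0.5, 0.0, -0.9]
gripper_width: 91.3
```

Run:
```python
from h import *
f=cams.grab_frame('wrist'); 
print(env.state()['ee_pos'],jaw())
im=f['img'].copy()
p=(545.5,-32.7,np.radians(8.9))
for P in [[[-55,-80,50],[55,-80,50],[55,140,50],[-55,140,50]],[[-25,-37,50],[25,-37,50],[25,37,50],[-25,37,50]]]:
    cv2.polylines(im,[np.round(proj(f,place(np.array(P,float),p))).astype(int)],True,(255,0,0),1)
for y in (56,-56):
    for z in(50,83): cv2.circle(im,tuple(int(v) for v in proj(f,place(np.array([[0,y,z]],float),p))[0]),3,(0,255,0),1)
save(f,'w1raw'); save(dict(img=im),'w1')
np.save('w1.npy',f,allow_pickle=True)
```

```text
[ 559.89000992 -132.20448057  299.94579871] 8.766999155474453
```

View pics/w1.png

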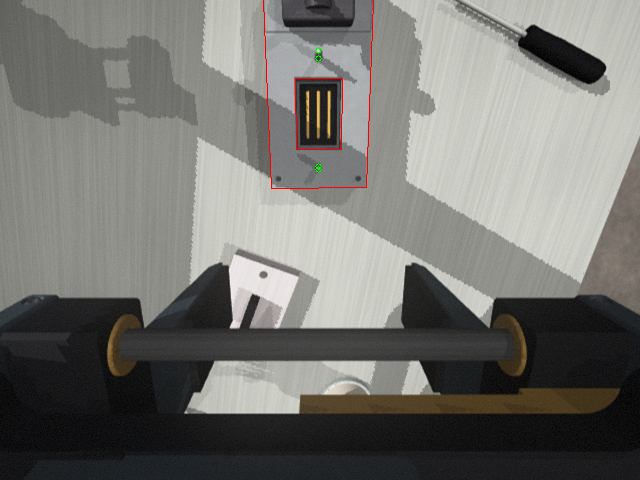

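The overlay lines up with the deck and bay edges. Next, an edge-based refinement.

```bash
cat >> h.py <<'E'
def seg(*pts):
    o=[]
    for a,b in zip(pts[:-1],pts[1:]):
        a,b=np.float64(a),np.float64(b); n=int(np.linalg.norm(b-a)/1.5); o+= [a+(b-a)*t for t in np.linspace(.05,.95,n)]
    return o
def efit(f,pts,p0,z=0,blur=1.5,rng=6,box=(0,255,0,640)):
    g=cv2.cvtColor(f['img'],cv2.COLOR_RGB2GRAY).astype(np.float32)
    def run(p0,bl,st):
        h=cv2.GaussianBlur(g,(0,0),bl); m=np.hypot(cv2.Sobel(h,5,1,0),cv2.Sobel(h,5,0,1)); m=np.sqrt(m)
        def c(v):
            q=proj(f,place(np.array(pts),(v[0],v[1],v[2]/50),z)).astype(np.float32)
            return -cv2.remap(m,q[None,:,0],q[None,:,1],cv2.INTER_LINEAR).mean()
        v0=np.array([p0[0],p0[1],p0[2]*50]); 
        r=minimize(c,v0,method='Nelder-Mead',options=dict(initial_simplex=[v0,v0+[st,0,0],v0+[0,st,0],v0+[0,0,st]],xatol=.02,fatol=1e-4))
        return (r.x[0],r.x[1],r.x[2]/50),r.fun
    p,_=run(p0,3,5); p,_=run(p,1.5,2); p,c=run(p,.8,1); return p,c
BAY=seg([-25,-37,50],[25,-37,50],[25,37,50],[-25,37,50],[-25,-37,50])
DECK=seg([-55,75,50],[-55,-80,50],[55,-80,50],[55,75,50])
def show(f,n,lists,crop,k):
    x0,x1,y0,y1=crop; im=cv2.resize(f['img'][y0:y1,x0:x1],None,fx=k,fy=k,interpolation=cv2.INTER_NEAREST)
    for P,p,z,col in lists:
        for q in proj(f,place(np.array(P,float),p,z)): cv2.circle(im,tuple(int(v) for v in ((q+.5-[x0,y0])*k)),1,col,-1)
    save(dict(img=im),n)
E
python3 - <<'E'
from h import *
f=np.load('w1.npy',allow_pickle=True).item()
p0=(545.5,-32.7,np.radians(8.9))
for s in (BAY,DECK,BAY+DECK):
    p,c=efit(f,s,p0); print(np.round(p[:2],1),np.degrees(p[2]).round(2),c)
show(f,'w1z',[(BAY+DECK,p,0,(255,0,0)),([[0,56,83],[0,-56,83],[0,56,50],[0,-56,50]],p,0,(0,255,0))],(250,390,0,200),3)
E
```

```text
[544.5 -32.5] 8.75 -14.404410362243652
[544.7 -32.3] 8.79 -7.488325119018555
[544.6 -32.4] 8.83 -10.018498420715332
```

View pics/w1z.png

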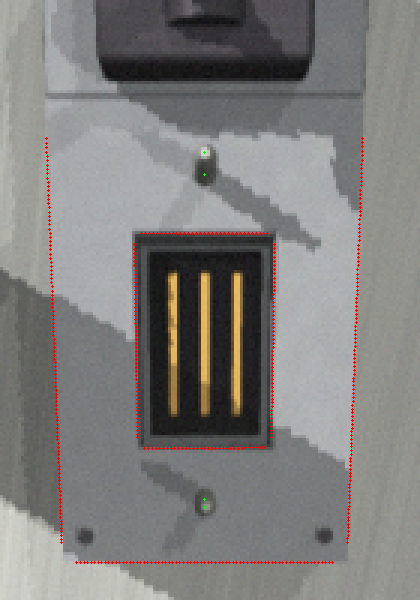

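Request:
arm_command:
  deltas:
    - [1, [-173, 330, -60], -0.59]
    - [1, [-173, 330, -60], -0.59]
    - [1, [-173, 330, -60], -0.59]
    - [1, [-173, 330, -60], -0.59]
    - [1, [-173, 330, -60], -0.59]
    - [1, [-173, 330, -60], -0.59]
    - [1, [-173, 330, -60], -0.59]
    - [1, [-173, 330, -60], -0.59]
    - [1, [-173, 330, -60], -0.59]
    - [1, [-173, 330, -60], -0.59]
    - [1, [-173, 330, -60], -0.59]

```text
time_s: 4.3
ee_pos: [388.4, 197.9, 240.3]
ee_rot: [105.4, 89.9, -9.6]
force: [-0.1, 1.2, 0.1]
gripper_width: 91.3
```

Run:
```python
from h import *
f=cams.grab_frame('wrist'); 
print(env.state()['ee_pos'],jaw())
T=seg([-23,-35,20],[23,-35,20],[23,35,20],[-23,35,20],[-23,-35,20])+seg([-7,-22,38],[7,-22,38],[7,22,38],[-7,22,38],[-7,-22,38])
p0=(425.7,281.4,np.radians(-25))
p,c=efit(f,T,p0); print(p[:2],np.degrees(p[2]),c)
for s in cams.silhouettes(f,'timer_module')[:1]: print(s['conf'],s['centre'],fit([(f,s['region'].astype(np.float32))],'timer_module',p0,yaws=[p0[2]]))
show(f,'w2',[(T,p,0,(255,0,0))],(200,440,50,250),3)
```

```text
[388.49348636 197.77966797 240.26249439] -25.056553298184667
(np.float64(424.68528464130316), np.float64(281.7646748182482)) -25.050049364592763 -11.631990432739258
0.56 [314.3, 121.4] (np.float64(424.89340691717223), np.float64(281.99765851793666), np.float64(-0.4355931138030765), np.float64(0.020107699558138847))
```

View pics/w2.png

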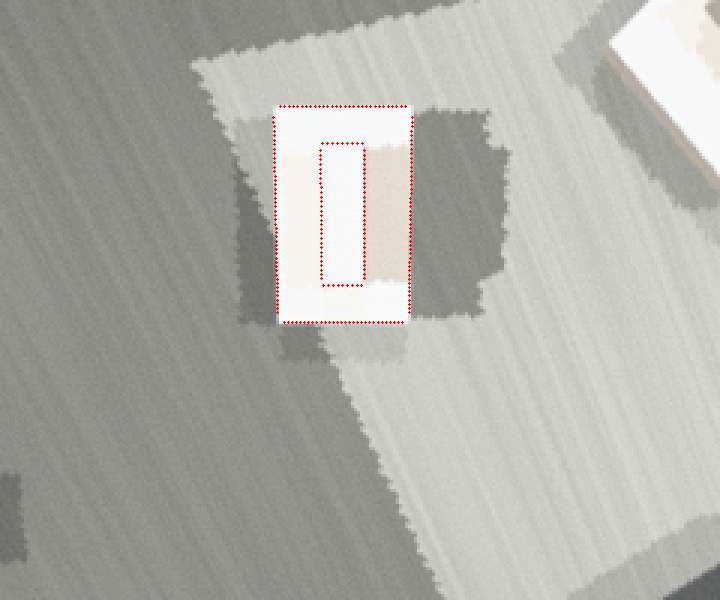

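The refined fit matches: oblong module at (424.7, 281.8), yaw -25°, with its rib well outlined. Descending in two stages.

Request:
arm_command:
  deltas:
    - [1, [20, 45, -20], 0]
    - [1, [37, 83, -50], 0]
    - [1, [37, 83, -100], 0]
    - [1, [37, 83, -140], 0]
    - [1, [37, 83, -170], 0]
    - [1, [37, 83, -180], 0]
    - [1, [37, 83, -180], 0]
    - [1, [37, 83, -180], 0]

```text
time_s: 5.2
ee_pos: [426.2, 282.2, 61.4]
ee_rot: [145.2, 89.8, 30.3]
force: [-0.4, -0.7, 0.8]
gripper_width: 91.4
```

Run:
```python
from h import *
s=env.state(); print(s['ee_pos'],jaw(s),s['force'])
f=cams.grab_frame('wrist'); save(f,'w3')
```

```text
[426.17881124 282.20775093  61.36904842] -24.982513431437233 [-0.39145634 -0.67355094  0.7852569 ]
```

View pics/w3.png

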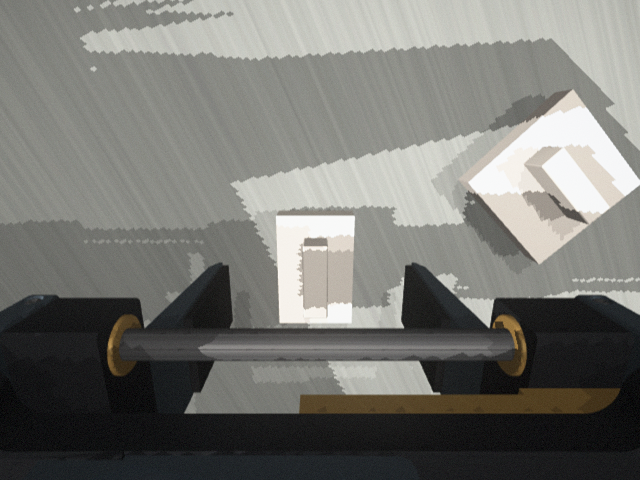

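Request:
arm_command:
  deltas:
    - [1, [-1.3, -0.4, -15], 0]
    - [1, [-1.3, -0.4, -28], 0]
    - [1, [-1.3, -0.4, -28], 0]
    - [0, [-1.3, -0.4, -28], 0]
    - [0, [-1.3, -0.4, -28], 0]
    - [0, [-1.3, -0.4, -28], 0]
    - [0, [-1.3, -0.4, -28], 0]
    - [0, [-1.3, -0.4, -28], 0]
    - [0, [-1.3, -0.4, -28], 0]
    - [0, [-1.3, -0.4, -28], 0]
    - [0, [-1.3, -0.4, -28], 0]
    - [0, [-1.3, -0.4, -28], 0]
  grip_force: 35

```text
time_s: 6.45
ee_pos: [423.4, 281.5, 31.9]
ee_rot: [1.5, 90.0, -113.5]
force: [-0.3, -0.5, -0.2]
gripper_width: 22.2
```

Run:
```python
from h import *
s=env.state(); print(s['ee_pos'],jaw(s),s['force'],s['gripper_width'])
```

```text
[423.36203439 281.53374242  31.92075229] -24.92738671305681 [-0.32041397 -0.45808714 -0.2273543 ] 22.1626774956457
```

Request:
arm_command:
  deltas:
    - [0, [0, 0, 0], 0]
    - [0, [0, 0, 0], 0]
    - [0, [0, 0, 0], 0]
    - [0, [0, 0, 0], 0]
    - [0, [0, 0, 15], 0]
    - [0, [0, 0, 40], 0]
    - [0, [0, 0, 40], 0]

```text
time_s: 7.15
ee_pos: [425.1, 282.7, 74.3]
ee_rot: [147.6, 89.7, 32.7]
force: [0.1, 0.5, -1.0]
gripper_width: 13.8
```

Run:
```python
from h import *
for i in range(4):
    f=cams.grab_frame('wrist'); s=env.state(); print(s['ee_pos'],jaw(s),s['force'],s['gripper_width'])
save(f,'w4')
```

```text
[424.11868407 282.0924389   72.83374695] -24.926485626216007 [-0.56740648 -0.17410007 -2.05925123] 13.782402333911557
[423.26222381 281.49930631  71.82560342] -24.926502569775113 [ 0.03599557  0.13305081 -1.13623275] 13.85219286730616
[422.73899253 281.19909821  71.21203561] -24.922898039678316 [-0.5916439  -0.00784974 -0.36394046] 13.765996406951542
[422.55657522 281.04874807  70.92954379] -24.923777722636537 [-0.14003254 -1.11818512 -2.05741882] 13.652154380635793
```

View pics/w4.png

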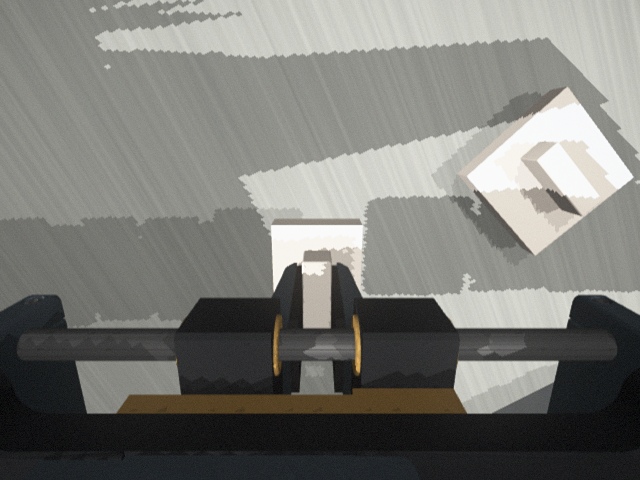

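Run:
```python
from h import *
f=cams.grab_frame('wrist'); s=env.state(); e=s['ee_pos']; a=np.radians(jaw(s)); print(e,np.degrees(a),s['force'])
T=seg([-23,18,20],[-23,35,20],[23,35,20],[23,18,20])+seg([-23,35,20],[-23,35,6])+seg([23,35,20],[23,35,6])
for z in (37.5,39,40.5):
    p,c=efit(f,T,(424,282,a),z=z); d=np.array(p[:2])-e[:2]
    print(z,np.round(p[:2],1),np.degrees(p[2]),c,'in tool: jaw',d@[np.cos(a),np.sin(a)],'perp',d@[-np.sin(a),np.cos(a)])
    show(f,'w5_%d'%z,[(T,p,z,(255,0,0))],(230,400,190,340),4)
```

```text
[422.58383317 281.06666832  70.84341436] -24.924617219440666 [ 0.79445069 -0.44246844 -1.32144179]
37.5 [422.8 281.2] -24.926546887269375 -15.330763816833496 in tool: jaw 0.1536081418857461 perp 0.25635064620081555
39 [423.  281.6] -24.8886435906666 -15.473219871520996 in tool: jaw 0.18742540356089804 perp 0.6334632841202043
40.5 [423.3 281.9] -24.900823771059784 -15.326187133789062 in tool: jaw 0.26479431114875035 perp 1.0130904729122512
```

View pics/w5_39.png

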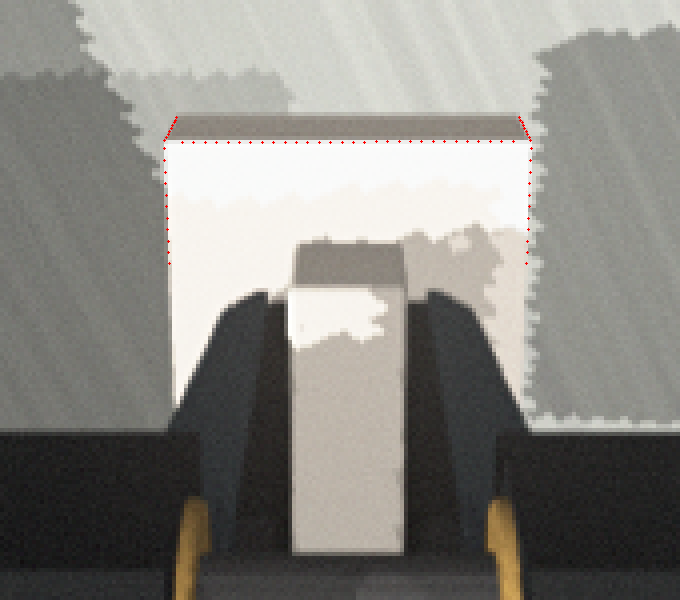

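Request:
arm_command:
  deltas:
    - [0, [0, 0, 45], 0]
    - [0, [0, 0, 90], 0]
    - [0, [10, -25, 130], 0.05]
    - [0, [25, -65, 138], 0.15]
    - [0, [42, -108, 138], 0.25]
    - [0, [59, -152, 138], 0.35]
    - [0, [76, -196, 138], 0.45]
    - [0, [93, -240, 138], 0.55]
    - [0, [110, -284, 138], 0.588]
    - [0, [121.5, -314, 130], 0.588]
    - [0, [121.5, -314, 100], 0.588]
    - [0, [121.5, -314, 60], 0.588]
    - [0, [121.5, -314, 40], 0.588]
    - [0, [121.5, -314, 40], 0.588]
    - [0, [121.5, -314, 40], 0.588]
    - [0, [121.5, -314, 40], 0.588]
    - [0, [121.5, -314, 40], 0.588]

```text
time_s: 9.1
ee_pos: [545.9, -32.4, 113.4]
ee_rot: [76.7, 89.8, -4.6]
force: [0.2, 0.5, -0.6]
gripper_width: 13.5
```

Run:
```python
from h import *
f=cams.grab_frame('wrist'); s=env.state(); e=s['ee_pos']; a=np.radians(jaw(s)); print(e,np.degrees(a),s['force'],s['gripper_width'])
T=seg([-23,18,20],[-23,35,20],[23,35,20],[23,18,20])+seg([-23,35,20],[-23,35,6])+seg([23,35,20],[23,35,6])
z=e[2]-31.5
p,c=efit(f,T,(e[0],e[1],a),z=z); print(np.round(p[:2],1),np.degrees(p[2]))
D=seg([-55,78,50],[-55,30,50])+seg([55,30,50],[55,78,50])
B=(544.6,-32.4,np.radians(8.8))
show(f,'w6',[(T,p,z,(255,0,0)),(BAY+D,B,0,(0,255,0)),([[0,56,50],[0,56,83],[0,-56,83]],B,0,(0,0,255))],(200,440,100,300),3)
```

```text
[545.69154173 -32.39285623 113.26681819] 8.776929900967671 [ 0.18212896 -0.37991964 -1.47517389] 13.71852381236103
[547.9 -28.8] 15.836923331513981
```

View pics/w6.png

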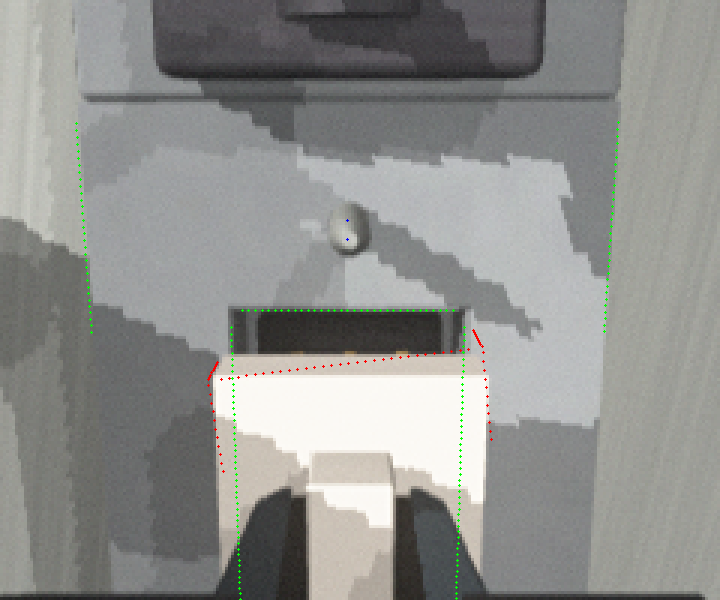

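Run:
```python
from h import *
f=cams.grab_frame('wrist'); s=env.state(); e=s['ee_pos']; a=np.radians(jaw(s)); print(e,np.degrees(a))
np.save('w6.npy',f,allow_pickle=True)
T=seg([-23,18,20],[-23,35,20],[23,35,20],[23,18,20])+seg([-23,35,20],[-23,35,6])+seg([23,35,20],[23,35,6])
z=e[2]-31.5
u=np.array([np.cos(a),np.sin(a)]);v=np.array([-u[1],u[0]])
best=None
g=cv2.GaussianBlur(cv2.cvtColor(f['img'],cv2.COLOR_RGB2GRAY).astype(np.float32),(0,0),1)
m=np.sqrt(np.hypot(cv2.Sobel(g,5,1,0),cv2.Sobel(g,5,0,1)))
def sc(P,p,z):
    q=proj(f,place(np.array(P),p,z)).astype(np.float32); return cv2.remap(m,q[None,:,0],q[None,:,1],cv2.INTER_LINEAR).mean()
r=[(sc(T,(*(e[:2]+i*u+j*v),a+k),z),i,j,k) for i in np.arange(-2,2.1,.25) for j in np.arange(-3,3.1,.25) for k in (-.02,-.01,0,.01,.02)]
b=max(r);print('module',b); pm=(*(e[:2]+b[1]*u+b[2]*v),a+b[3])
D=seg([-55,78,50],[-55,30,50])+seg([55,30,50],[55,78,50])+2*seg([-25,25,50],[-25,37,50],[25,37,50],[25,25,50])
B0=np.array([544.6,-32.4])
r=[(sc(D,(*(B0+i*u+j*v),np.radians(8.8)+k),0),i,j,k) for i in np.arange(-2,3.1,.25) for j in np.arange(-3,3.1,.25) for k in (-.01,-.005,0,.005,.01)]
b=max(r);print('box',b); B=(*(B0+b[1]*u+b[2]*v),np.radians(8.8)+b[3])
d=np.array(pm[:2])-B[:2]
print(pm,B,'module-bay along x',d@u,'y',d@v)
show(f,'w7',[(T,pm,z,(255,0,0)),(D,B,0,(0,255,0)),([[0,56,50],[0,56,83]],B,0,(0,0,255))],(200,440,100,300),3)
```

```text
[545.50829379 -32.39692706 113.10008432] 8.77705956264877
module (np.float32(12.295428), np.float64(-0.75), np.float64(1.0), -0.01)
box (np.float32(12.135751), np.float64(-0.25), np.float64(0.25), -0.01)
(np.float64(544.6144864757208), np.float64(-31.523080112817674), np.float64(0.14318858801187453)) (np.float64(544.314780073323), np.float64(-32.19107514885392), np.float64(0.143588974175501)) module-bay along x 0.398126170707159 y 0.6144402721219753
```

View pics/w7.png

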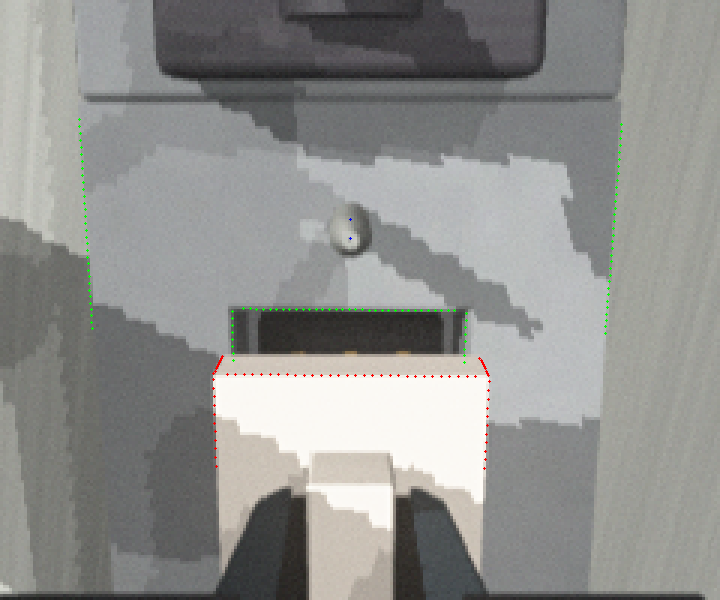

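Request:
arm_command:
  deltas:
    - [0, [0, -0.5, -15], 0]
    - [0, [0, -0.5, -25], 0]
    - [0, [0, -0.5, -30], 0]
    - [0, [0, -0.5, -35], 0]
    - [0, [0, -0.5, -40], 0]
    - [0, [0, -0.5, -40], 0]

```text
time_s: 9.8
ee_pos: [544.6, -32.9, 71.4]
ee_rot: [-103.2, 89.9, 175.5]
force: [-0.1, -0.0, -0.7]
gripper_width: 13.5
```

No contact force, so it has entered freely. Pressing down now.

Request:
arm_command:
  deltas:
    - [0, [0, 0, -3], 0]
    - [0, [0, 0, -6], 0]
    - [0, [0, 0, -8], 0]
    - [0, [0, 0, -10], 0]
    - [0, [0, 0, -11], 0]
    - [0, [0, 0, -11], 0]
    - [0, [0, 0, -11], 0]

```text
time_s: 10.5
ee_pos: [545.4, -33.0, 61.9]
ee_rot: [78.2, 89.9, -3.0]
force: [-1.8, 1.0, 5.9]
gripper_width: 14.0
```

Request:
arm_command:
  deltas:
    - [0, [0, 0, -1.5], 0]
    - [0, [0, 0, -3], 0]
    - [0, [0, 0, -3], 0]
    - [0, [0, 0, -3], 0]
    - [0, [0, 0, -3], 0]

```text
time_s: 11.0
ee_pos: [545.4, -33.0, 61.8]
ee_rot: [76.0, 89.8, -5.2]
force: [-7.4, -0.0, 24.3]
gripper_width: 13.7
```

It bottomed out at 24 N. Releasing and lifting toward a viewing pose.

Request:
arm_command:
  deltas:
    - [0, [0, 0, 2], 0]
    - [0.4, [0, 0, 2], 0]
    - [0.4, [0, 0, 2], 0]
    - [0.4, [0, 0, 2], 0]
    - [0.4, [0, 0, 2], 0]
    - [0.4, [0, 0, 2], 0]
    - [1, [0, 0, 25], 0]
    - [1, [0, 0, 70], 0]
    - [1, [0, -30, 110], 0]
    - [1, [10, -60, 140], 0]
    - [1, [15, -95, 170], 0]
    - [1, [15, -95, 170], 0]
    - [1, [15, -95, 170], 0]
    - [1, [15, -95, 170], 0]

```text
time_s: 12.4
ee_pos: [558.9, -127.1, 226.3]
ee_rot: [-121.9, 89.8, 156.9]
force: [0.6, -0.2, -0.9]
gripper_width: 91.0
```

Run:
```python
from h import *
f=cams.grab_frame('wrist'); s=env.state(); e=s['ee_pos']; print(e,jaw(s),s['force'],s['gripper_width'])
np.save('w8.npy',f,allow_pickle=True)
B0=(544.5,-32.3,np.radians(8.7))
T=seg([-7,-22,18],[7,-22,18],[7,22,18],[-7,22,18],[-7,-22,18])
E_=seg([-23,-35,0],[23,-35,0],[23,35,0],[-23,35,0],[-23,-35,0])
p,c=efit(f,T,B0,z=50);print('rib',p[:2],np.degrees(p[2]))
p2,c=efit(f,E_,B0,z=50);print('body',p2[:2],np.degrees(p2[2]))
b,c=efit(f,BAY+DECK,B0);print('box',b[:2],np.degrees(b[2]))
b,c=efit(f,DECK,B0);print('deck',b[:2],np.degrees(b[2]))
show(f,'w8',[(T,p,50,(255,0,0)),(E_,p2,50,(255,0,255)),(DECK,b,0,(0,255,0)),([[0,56,50],[0,56,83],[0,-56,83]],b,0,(0,0,255))],(220,420,0,220),3)
for s in cams.silhouettes(f,'timer_module')[:2]: print(s['conf'],s['centre'],s['region'].sum())
```

```text
[ 558.94785039 -126.82281788  226.226116  ] 8.817006728449181 [-0.33607056  0.03936802  0.13024237] 90.9518956217877
rib (np.float64(542.8519318801484), np.float64(-21.958304955193505)) 7.763064499400623
body (np.float64(544.3723866015391), np.float64(-31.99129371312705)) 8.764778504530048
box (np.float64(545.9026071841577), np.float64(-33.760336645360795)) 8.716903237663496
deck (np.float64(544.8341609328969), np.float64(-32.62367776347303)) 8.908242487293032
0.79 [316.7, 114.2] 4195
0.22 [318.6, 72.6] 20741
```

View pics/w8.png

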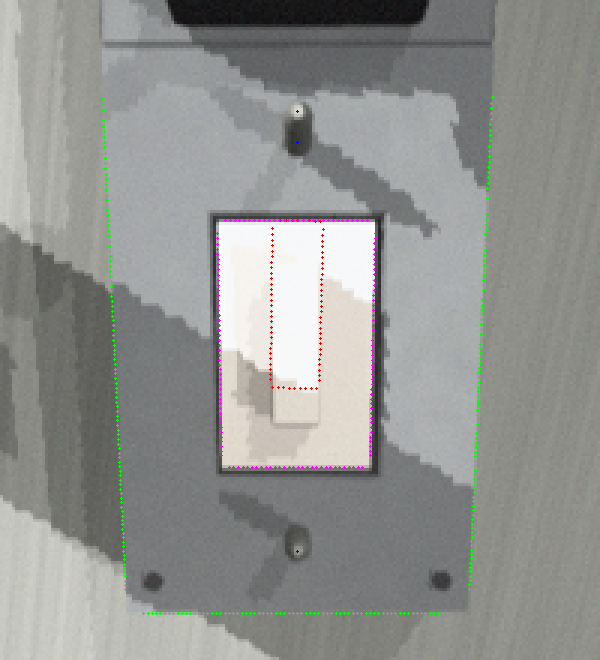

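The module sits flush with even gaps all round. The rib fit jumped because it is white on white, while the body outline matches at deck height. Next I'll view the cover.

Request:
arm_command:
  deltas:
    - [1, [-87, -263, 12], -0.357]
    - [1, [-87, -263, 12], -0.357]
    - [1, [-87, -263, 12], -0.357]
    - [1, [-87, -263, 12], -0.357]
    - [1, [-87, -263, 12], -0.357]
    - [1, [-87, -263, 12], -0.357]
    - [1, [-87, -263, 12], -0.357]
    - [1, [-87, -263, 12], -0.357]
    - [1, [-87, -263, 12], -0.357]
    - [1, [-87, -263, 12], -0.357]

```text
time_s: 13.5
ee_pos: [473.5, -389.4, 239.8]
ee_rot: [-146.3, 90.0, 112.2]
force: [-0.2, 0.1, -0.1]
gripper_width: 91.2
```

```bash
cat >> h.py <<'E'
COVT=seg([-45,-70,24],[45,-70,24],[45,70,24],[-45,70,24],[-45,-70,24])
FIN=seg([-6,-25,50],[6,-25,50],[6,25,50],[-6,25,50],[-6,-25,50])
E
python3 - <<'E'
from h import *
f=cams.grab_frame('wrist'); s=env.state(); e=s['ee_pos']; print(e,jaw(s),s['force'],s['gripper_width'])
p0=(492.5,-297.5,np.radians(-11.7))
for P in (COVT,FIN,COVT+FIN):
    p,c=efit(f,P,p0);print(p[:2],np.degrees(p[2]),c)
show(f,'w9',[(COVT+FIN,p,0,(255,0,0)),([[0,56,24],[0,-56,24]],p,0,(0,255,0))],(200,440,0,260),2.5)
E
```

```text
[ 473.46807931 -389.57735552  239.9260004 ] -11.574861630038892 [0.287684   0.99688072 0.71241812] 91.44868049620975
(np.float64(492.00034866397607), np.float64(-295.75270275668925)) -12.037907975889578 -13.127236366271973
(np.float64(491.9434058404465), np.float64(-296.0510418303109)) -11.924926756608537 -20.03089141845703
(np.float64(491.99793224770167), np.float64(-295.8085656127277)) -12.02522216275772 -14.545153617858887
```

View pics/w9.png

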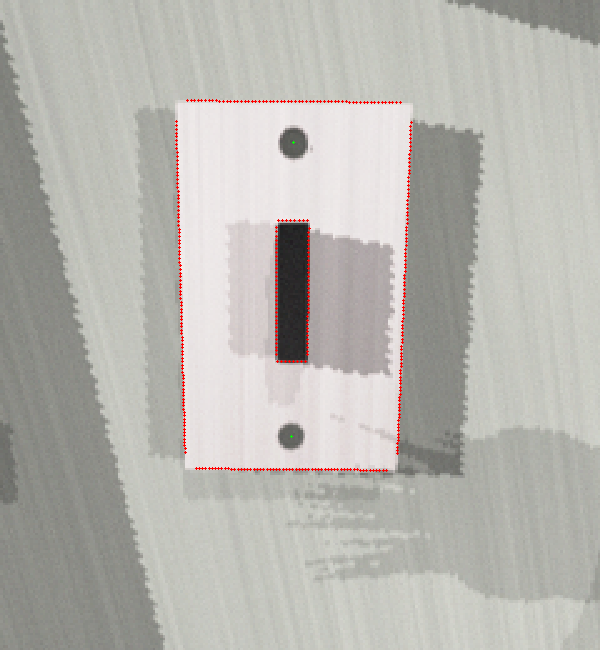

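Request:
arm_command:
  deltas:
    - [1, [10, 45, -20], -0.007]
    - [1, [19, 90, -40], -0.007]
    - [1, [19.3, 95, -80], -0.007]
    - [1, [19.3, 95, -125], -0.007]
    - [1, [19.3, 95, -165], -0.007]
    - [1, [19.3, 95, -185], -0.007]
    - [1, [19.3, 95, -200], -0.007]
    - [1, [19.3, 95, -201], -0.007]
    - [1, [19.3, 95, -201], -0.007]
    - [1, [19.3, 95, -201], -0.007]

```text
time_s: 14.55
ee_pos: [493.1, -296.1, 40.2]
ee_rot: [71.3, 89.9, -30.8]
force: [0.3, 0.3, 0.9]
gripper_width: 91.0
```

Run:
```python
from h import *
s=env.state(); print(s['ee_pos'],jaw(s),s['force'])
f=cams.grab_frame('wrist'); save(f,'w10')
```

```text
[ 493.07866138 -296.11074587   40.18341394] -12.061588460525542 [0.29323051 0.25184389 0.85230277]
```

View pics/w10.png

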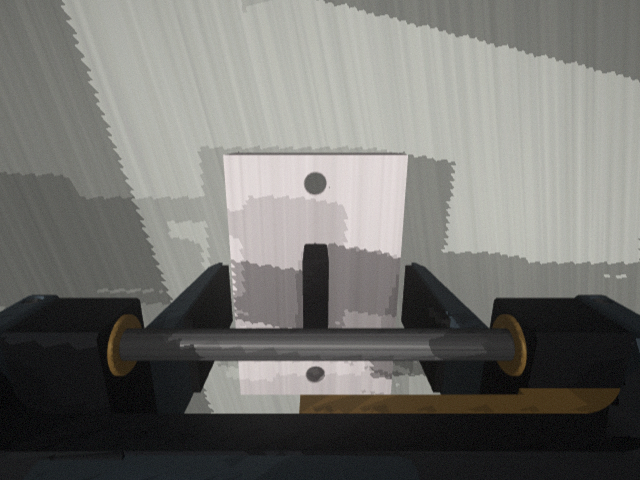

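The fin is centred between the pads. Closing at 45 N.

Request:
arm_command:
  deltas:
    - [0, [-0.3, 0, -1], 0]
    - [0, [-0.3, 0, -1], 0]
    - [0, [-0.3, 0, -1], 0]
    - [0, [-0.3, 0, -1], 0]
    - [0, [-0.3, 0, -1], 0]
    - [0, [-0.3, 0, -1], 0]
    - [0, [-0.3, 0, -1], 0]
    - [0, [-0.3, 0, -1], 0]
    - [0, [-0.3, 0, -1], 0]
    - [0, [-0.3, 0, -1], 0]
    - [0, [-0.3, 0, -1], 0]
    - [0, [-0.3, 0, -1], 0]
    - [0, [-0.3, 0, -1], 0]
    - [0, [-0.3, 0, -1], 0]
  grip_force: 45

```text
time_s: 16.0
ee_pos: [492.0, -296.0, 38.0]
ee_rot: [77.2, 90.0, -24.9]
force: [0.1, -0.4, -0.8]
gripper_width: 11.7
```

Request:
arm_command:
  deltas:
    - [0, [0, 0, 10], 0]
    - [0, [0, 0, 35], 0]
    - [0, [0, 0, 70], 0]
    - [0, [0, 0, 105], 0]
    - [0, [0, 0, 125], 0]
    - [0, [0, 0, 125], 0]
    - [0, [0, 0, 125], 0]
    - [0, [0, 0, 125], 0]
    - [0, [0, 0, 125], 0]

```text
time_s: 16.9
ee_pos: [491.0, -295.4, 161.2]
ee_rot: [-110.6, 89.8, 147.3]
force: [0.3, -0.2, -1.9]
gripper_width: 11.5
```

Run:
```python
from h import *
f=cams.grab_frame('wrist'); s=env.state(); e=s['ee_pos']; a=np.radians(jaw(s)); print(e,np.degrees(a),s['force'],s['gripper_width'])
np.save('w11.npy',f,allow_pickle=True); 
C=seg([-45,25,24],[-45,70,24],[45,70,24],[45,25,24])
for z in (e[2]-38,e[2]-40,e[2]-36):
    p,c=efit(f,C,(e[0],e[1],a),z=z); d=np.array(p[:2])-e[:2]
    print(z,p,np.degrees(p[2]),c,'jaw',d@[np.cos(a),np.sin(a)],'perp',d@[-np.sin(a),np.cos(a)])
show(f,'w11',[(C,p,z,(255,0,0)),([[0,56,24],[0,-56,24]],p,z,(0,255,0))],(180,460,120,420),2)
```

```text
[ 491.22582658 -295.52012856  161.47744847] -12.090941473979791 [-0.8944912  -0.7092935  -2.56688734] 11.462696741666017
123.4774484673053 (np.float64(490.95110680182256), np.float64(-294.2465198790834), np.float64(-0.21123912198031686)) -12.103110157521336 -12.890472412109375 jaw -0.5354006309996074 perp 1.1878115124232638
121.4774484673053 (np.float64(490.8344707562696), np.float64(-294.3124059636425), np.float64(-0.21124287262159364)) -12.103325053436963 -12.622957229614258 jaw -0.6356485041945006 perp 1.098955971342993
125.4774484673053 (np.float64(492.2220230550751), np.float64(-295.01850102868747), np.float64(-0.18954793107833878)) -10.860296466225423 -11.042909622192383 jaw 0.8690243182198346 perp 0.6991668765829658
```

View pics/w11.png

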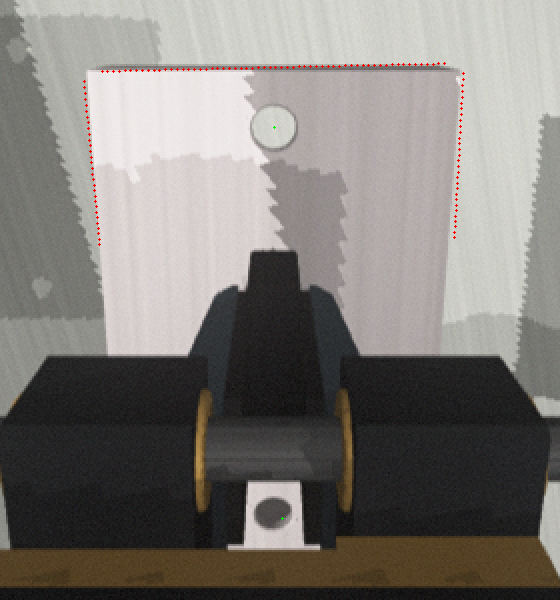

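Request:
arm_command:
  deltas:
    - [0, [7, 35, 0], 0.05]
    - [0, [15, 75, 0], 0.12]
    - [0, [23, 115, 0], 0.19]
    - [0, [31, 155, 0], 0.26]
    - [0, [39, 195, 0], 0.33]
    - [0, [47, 232, -10], 0.363]
    - [0, [52, 255, -20], 0.363]
    - [0, [53.4, 262.4, -28], 0.363]
    - [0, [53.4, 262.4, -28], 0.363]
    - [0, [53.4, 262.4, -28], 0.363]
    - [0, [53.4, 262.4, -28], 0.363]
    - [0, [53.4, 262.4, -28], 0.363]
    - [0, [53.4, 262.4, -28], 0.363]
    - [0, [53.4, 262.4, -28], 0.363]

```text
time_s: 18.35
ee_pos: [545.3, -34.0, 135.2]
ee_rot: [74.1, 90.0, -7.2]
force: [-0.0, 0.4, -1.5]
gripper_width: 11.7
```

```bash
cat >> h.py <<'E'
def circ(y,z=24,r=5.5): return [[r*np.cos(t),y+r*np.sin(t),z] for t in np.linspace(0,2*np.pi,40,endpoint=False)]
def gm(f,bl):
    g=cv2.GaussianBlur(cv2.cvtColor(f['img'],cv2.COLOR_RGB2GRAY).astype(np.float32),(0,0),bl)
    return np.sqrt(np.hypot(cv2.Sobel(g,5,1,0),cv2.Sobel(g,5,0,1)))
def pose6(P,v):  # v: x,y,z, yaw,pitch(about own x),roll(about own y)
    R=Ro.from_euler('ZXY',[v[3]/50,v[4]/50,v[5]/50]).as_matrix(); return np.array(P)@R.T+v[:3]
def sfit(f,P,v0,free,bls=(3,1.5,.8),sts=(3,1.5,.8)):
    v=np.array(v0,float); free=list(free)
    for bl,st in zip(bls,sts):
        m=gm(f,bl)
        def c(w):
            x=v.copy(); x[free]=w
            q=proj(f,pose6(P,x)).astype(np.float32); return -cv2.remap(m,q[None,:,0],q[None,:,1],cv2.INTER_LINEAR).mean()
        w0=v[free]; r=minimize(c,w0,method='Nelder-Mead',options=dict(initial_simplex=np.vstack([w0]+[w0+st*k for k in np.eye(len(free))]),xatol=.02,fatol=1e-4,maxiter=800))
        v[free]=r.x
    return v,r.fun
E
python3 - <<'E'
from h import *
f=cams.grab_frame('wrist'); s=env.state(); e=s['ee_pos']; a=np.radians(jaw(s)); print(e,np.degrees(a),s['force'],s['gripper_width'])
np.save('w12.npy',f,allow_pickle=True); 
C=seg([-45,28,24],[-45,70,24],[45,70,24],[45,28,24])+circ(56)+circ(56)+circ(-56)
u=np.array([np.cos(a),np.sin(a)]);v=np.array([-u[1],u[0]])
q=e[:2]-.5*u+1.15*v
B0=(544.6,-32.4,np.radians(8.8))
v0=[q[0],q[1],e[2]-38,a*50,0,0]
for fr in ((0,1,3),(0,1,2,3),(0,1,2,3,4)):
    r,c=sfit(f,C,v0,fr,bls=(1.5,.8),sts=(1,.7)); d=r[:2]-e[:2]; g=r[:2]-np.array(B0[:2])
    print(fr,r.round(2),'z off',r[2]-e[2],'yaw',np.degrees(r[3]/50),'pitch',np.degrees(r[4]/50),c,'tool jaw',d@u,'perp',d@v,'| vs box',g@u,g@v)
im=pose6(C,r); 
show(f,'w12',[(im,(0,0,0),0,(255,0,0)),([[0,56,83],[0,-56,83],[0,56,50]],B0,0,(0,255,0)),(DECK,B0,0,(255,255,0))],(180,460,100,400),2)
E
```

```text
[545.29463572 -33.89075387 135.16694514] 8.679502659807763 [-0.23607342 -0.53207792 -2.12585608] 11.679378274886291
(0, 1, 3) [544.52 -33.92  97.17   7.65   0.     0.  ] z off -38.0 yaw 8.763853160627974 pitch 0.0 -13.822896957397461 tool jaw -0.7694551311280096 perp 0.08812137054678096 | vs box -0.30773988671156915 -1.4903858061040978
(0, 1, 2, 3) [544.55 -33.98  96.62   7.67   0.     0.  ] z off -38.54417216822458 yaw 8.792686643537554 pitch 0.0 -13.915035247802734 tool jaw -0.7500107579437855 perp 0.028024868486956126 | vs box -0.28829551352734506 -1.5504823081639227
(0, 1, 2, 3, 4) [ 5.4454e+02 -3.3910e+01  9.6700e+01  7.6700e+00  1.6000e-01  0.0000e+00] z off -38.47148395130114 yaw 8.789996586386813 pitch 0.18544270934096244 -13.935563087463379 tool jaw -0.7464168422738413 perp 0.09108284705726018 | vs box -0.2847015978574008 -1.4874243295936187
```

View pics/w12.png

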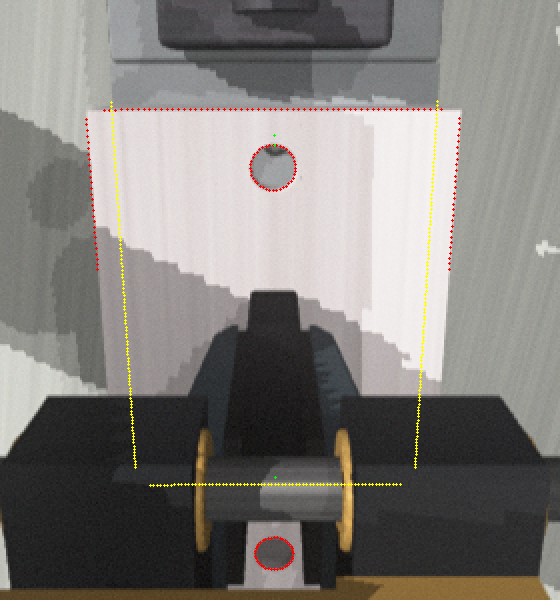

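The cover is held level. Relative to the box it is off by about (-0.3, -1.5) mm, so I'll correct that, lower to just above the stud tips, and look again.

Request:
arm_command:
  deltas:
    - [0, [0.1, 1.5, -10], 0]
    - [0, [0.1, 1.5, -20], 0]
    - [0, [0.1, 1.5, -28], 0]
    - [0, [0.1, 1.5, -28], 0]
    - [0, [0.1, 1.5, -28], 0]
    - [0, [0.1, 1.5, -28], 0]
    - [0, [0.1, 1.5, -28], 0]

```text
time_s: 19.1
ee_pos: [545.7, -32.1, 107.4]
ee_rot: [76.2, 89.9, -5.1]
force: [0.2, -0.0, -1.7]
gripper_width: 11.5
```

Run:
```python
from h import *
f=cams.grab_frame('wrist'); s=env.state(); e=s['ee_pos']; a=np.radians(jaw(s)); print(e,np.degrees(a),s['force'],s['gripper_width'])
C=seg([-45,28,24],[-45,70,24],[45,70,24],[45,28,24])+circ(56)+circ(56)+circ(-56)
u=np.array([np.cos(a),np.sin(a)]);v=np.array([-u[1],u[0]])
q=e[:2]-.75*u+.05*v
B0=(544.6,-32.4,np.radians(8.8))
r,c=sfit(f,C,[q[0],q[1],e[2]-38.5,a*50,0,0],(0,1,2,3,4),bls=(1.5,.8),sts=(1,.7)); d=r[:2]-e[:2]; g=r[:2]-np.array(B0[:2])
print(r.round(2),'z off',r[2]-e[2],'yaw',np.degrees(r[3]/50),'pitch',np.degrees(r[4]/50),c,'tool jaw',d@u,'perp',d@v,'| vs box',g@u,g@v)
D=seg([-55,82,50],[-55,120,50])+seg([55,120,50],[55,82,50])
show(f,'w13',[(pose6(C,r),(0,0,0),0,(255,0,0)),([[0,56,83],[0,-56,83],[0,56,50],[0,-56,50]],B0,0,(0,255,0)),(D,B0,0,(255,255,0))],(220,420,100,400),2)
ims=[]
for y in (56,-56):
    c0=proj(f,pose6([[0,y,24]],r))[0].astype(int)
    t=cv2.resize(f['img'][c0[1]-20:c0[1]+20,c0[0]-20:c0[0]+20],None,fx=9,fy=9,interpolation=cv2.INTER_NEAREST)
    for P,col in((circ(0,83,4),0),(circ(0,83,.3),1)):
        for pt in proj(f,place(np.array(P)+[0,y,0],B0)): cv2.circle(t,tuple(int(k) for k in (pt+.5-c0+20)*9),1,[(0,255,0),(255,0,0)][col],-1)
    ims.append(t)
save(dict(img=np.hstack(ims)),'w13h')
```

```text
[545.67950634 -32.05616932 107.36236535] 8.70946757268149 [-0.20846841 -0.02301435 -1.87527951] 11.529271210141616
[ 5.4492e+02 -3.1920e+01  6.8800e+01  7.6700e+00  9.0000e-02  0.0000e+00] z off -38.56722335694093 yaw 8.790606595724501 pitch 0.09998406673276099 -15.100371360778809 tool jaw -0.7287364158019367 perp 0.24890152256303105 | vs box 0.390386271947604 0.4253041096175365
```

View pics/w13.png

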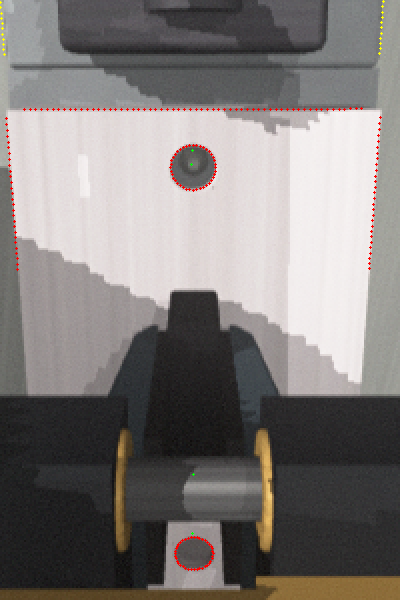

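View pics/w13h.png

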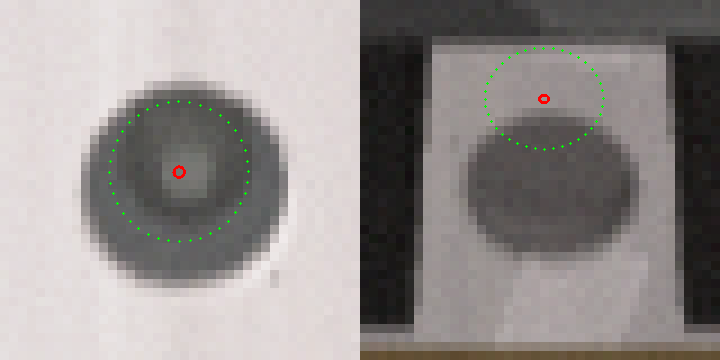

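The front stud's tip shows inside its hole, within about 0.4 mm of the prediction. Lowering gently.

Request:
arm_command:
  deltas:
    - [0, [0, -0.3, -4], 0]
    - [0, [0, -0.3, -7], 0]
    - [0, [0, -0.3, -9], 0]
    - [0, [0, -0.3, -11], 0]
    - [0, [0, -0.3, -12.5], 0]
    - [0, [0, -0.3, -13], 0]

```text
time_s: 19.75
ee_pos: [545.3, -32.3, 93.8]
ee_rot: [-112.5, 90.0, 166.2]
force: [0.7, 0.2, -2.5]
gripper_width: 11.7
```

Request:
arm_command:
  deltas:
    - [0, [0, 0, -1.5], 0]
    - [0, [0, 0, -3], 0]
    - [0, [0, 0, -4], 0]
    - [0, [0, 0, -5], 0]
    - [0, [0, 0, -6], 0]
    - [0, [0, 0, -6.5], 0]
    - [0, [0, 0, -6.5], 0]

```text
time_s: 20.45
ee_pos: [545.5, -32.3, 88.0]
ee_rot: [77.5, 90.0, -3.8]
force: [-0.5, -0.0, 2.5]
gripper_width: 12.0
```

```bash
cat > cv.py <<'E'
from h import *
import sys
f=cams.grab_frame('wrist'); s=env.state(); e=s['ee_pos']; a=np.radians(jaw(s)); print(e,np.degrees(a),s['force'],s['gripper_width'])
C=seg([-45,28,24],[-45,70,24],[45,70,24],[45,28,24])
u=np.array([np.cos(a),np.sin(a)]);v=np.array([-u[1],u[0]])
q=e[:2]-.75*u+.15*v
r,c=sfit(f,C,[q[0],q[1],e[2]-38.5,a*50,0,0],(0,1,2,3,4),bls=(1.5,.8),sts=(1,.7))
print(r.round(2),'yaw',np.degrees(r[3]/50),'pitch',np.degrees(r[4]/50),c)
show(f,sys.argv[1],[(pose6(C,r),(0,0,0),0,(255,0,0))],(200,440,100,400),2)
E
python3 cv.py w14
```

```text
[545.45665002 -32.34721217  87.95173169] 8.707586198764002 [-1.7644486   0.22187114  2.67500262] 11.45136930101581
[ 5.4468e+02 -3.2230e+01  4.9700e+01  7.5900e+00 -1.0000e-01  0.0000e+00] yaw 8.692992825549984 pitch -0.1179651170209862 -14.447853088378906
```

View pics/w14.png

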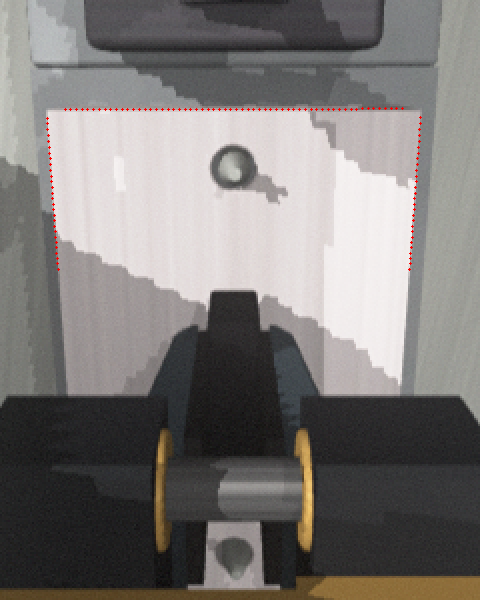

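Both studs show through their holes, the cover is at z≈50 and the contact force is upward. I'll seat it a little more, then release and lift.

Request:
arm_command:
  deltas:
    - [0, [0, 0, -0.8], 0]
    - [0, [0, 0, -1.5], 0]
    - [0, [0, 0, -1.5], 0]
    - [0, [0, 0, -1.5], 0]
    - [0, [0, 0, -1.5], 0]

```text
time_s: 21.0
ee_pos: [545.5, -32.4, 87.9]
ee_rot: [77.1, 89.9, -4.2]
force: [-3.8, 0.9, 13.3]
gripper_width: 11.9
```

Request:
arm_command:
  deltas:
    - [0, [0, 0, 1.2], 0]
    - [0.35, [0, 0, 1.2], 0]
    - [0.35, [0, 0, 1.2], 0]
    - [0.35, [0, 0, 1.2], 0]
    - [0.35, [0, 0, 1.2], 0]
    - [0.35, [0, 0, 1.2], 0]
    - [0.35, [0, 0, 20], 0]
    - [0.35, [0, 0, 60], 0]
    - [0.2, [0, -20, 100], 0]
    - [0, [10, -60, 140], 0]
    - [0, [15, -95, 140], 0]
    - [0, [15, -95, 140], 0]
    - [0, [15, -95, 140], 0]
    - [0, [15, -95, 140], 0]

```text
time_s: 22.4
ee_pos: [559.7, -126.4, 225.1]
ee_rot: [-127.7, 89.9, 151.0]
force: [0.6, 0.4, -0.6]
gripper_width: 0.4
```

Run:
```python
from h import *
f=cams.grab_frame('wrist'); s=env.state(); e=s['ee_pos']; print(e,jaw(s),s['force'],s['gripper_width'])
B0=(544.6,-32.4,np.radians(8.8))
p,c=efit(f,COVT+FIN,B0,z=50);print('cover',p[:2],np.degrees(p[2]),c)
b,c=efit(f,DECK,B0);print('deck',b[:2],np.degrees(b[2]))
r,c=sfit(f,COVT+FIN,[p[0],p[1],50,p[2]*50,0,0],range(6),bls=(1.5,.8),sts=(1,.7)); print(r.round(2))
show(f,'w15',[(COVT+FIN,p,50,(255,0,0)),(DECK,b,0,(0,255,0))],(200,440,0,250),2.5)
t=cams.grab_frame('top')
for q in cams.silhouettes(t,'switch_tip')[:2]: print(q['conf'],q['centre'],q['region'].sum())
```

```text
[ 559.77344188 -126.20526851  225.11989154] 8.763610856930363 [-0.12277405  0.04465006 -1.32149178] 0.2592331838426267
cover (np.float64(544.5215194698044), np.float64(-32.21958366703777)) 8.699664008254778 -16.156599044799805
deck (np.float64(550.8684255229334), np.float64(-31.10654736368224)) 8.747799662414172
[ 5.4447e+02 -3.2100e+01  4.9770e+01  7.5900e+00  4.0000e-01  5.0000e-02]
0.48 [267.0, 266.3] 100
```

View pics/w15.png

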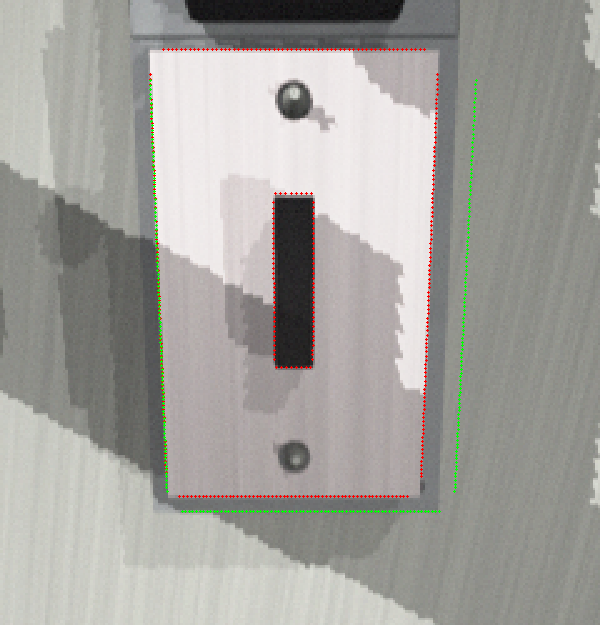

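The cover is seated at z≈49.8 and level. The green deck line latched onto the cover edge, so I'm ignoring it. Moving to the -x side of the lever with the fingers shut.

Request:
arm_command:
  deltas:
    - [0, [-30, 45, 0], 0]
    - [0, [-60, 85, 0], 0]
    - [0, [-85, 125, 0], 0]
    - [0, [-105, 165, 0], 0]
    - [0, [-116, 190, 0], 0]
    - [0, [-116, 190, -30], 0]
    - [0, [-116, 190, -60], 0]
    - [0, [-116, 190, -91], 0]
    - [0, [-116, 190, -91], 0]
    - [0, [-116, 190, -91], 0]
    - [0, [-116, 190, -91], 0]

```text
time_s: 23.65
ee_pos: [445.6, 63.0, 136.5]
ee_rot: [88.8, 89.8, 7.5]
force: [0.1, 0.2, 0.7]
gripper_width: 0.7
```

Run:
```python
from h import *
s=env.state(); print(s['ee_pos'],jaw(s),s['force'])
f=cams.grab_frame('wrist'); save(f,'w16')
```

```text
[445.57770408  62.97756943 136.48426785] 8.726422975922956 [0.13109039 0.15991654 0.66029786]
```

View pics/w16.png

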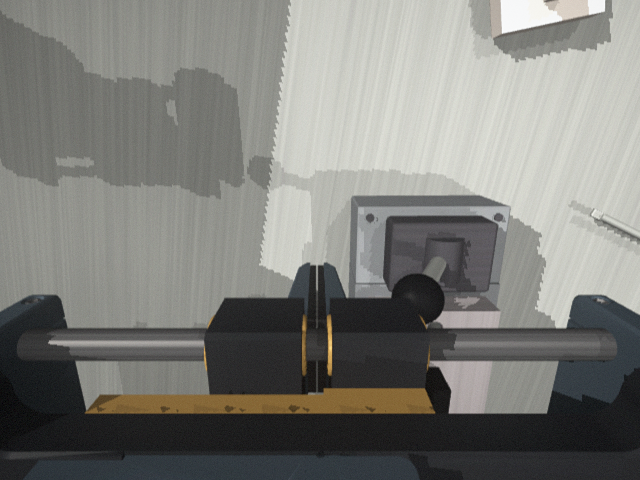

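The ball is at (417,298), to the right of the closed fingers, and the path is clear. Sweeping along the box's +x.

Request:
arm_command:
  deltas:
    - [0, [10, 1.5, 0], 0]
    - [0, [20, 3, 0], 0]
    - [0, [28, 4.3, 0], 0]
    - [0, [36, 5.5, 0], 0]
    - [0, [44, 6.8, 0], 0]
    - [0, [52, 8, 0], 0]
    - [0, [60, 9.2, 0], 0]
    - [0, [68, 10.4, 0], 0]
    - [0, [75, 11.5, 0], 0]
    - [0, [82, 12.6, 0], 0]
    - [0, [88, 13.5, 0], 0]
    - [0, [90, 13.8, 0], 0]
    - [0, [90, 13.8, 0], 0]
    - [0, [90, 13.8, 0], 0]

```text
time_s: 25.1
ee_pos: [534.6, 76.5, 135.1]
ee_rot: [87.6, 90.0, 6.3]
force: [-1.0, 0.6, 0.4]
gripper_width: 0.3
```

```bash
cat > sw.py <<'E'
from h import *
import sys
s=env.state(); print(s['ee_pos'],jaw(s),s['force'])
b=np.array([544.5,-32.3,0]); p=np.radians(8.75)
def tip(q): return place(np.array([[70*np.sin(q-.5),109,72+70*np.cos(q-.5)]]),(b[0],b[1],p))
for n in('top','scene','wrist'):
    f=cams.grab_frame(n)
    for r in cams.silhouettes(f,'switch_tip')[:2]: print(n,round(r['conf'],2),r['centre'],r['region'].sum())
    for q in (0,.7,.85,1): print('  pred',q,proj(f,tip(q))[0].round(1))
    save(f,sys.argv[1]+n)
    if n!='wrist':
        im=f['img'][170:320,200:460]; save(dict(img=cv2.resize(im,None,fx=3,fy=3,interpolation=cv2.INTER_CUBIC)),sys.argv[1]+n+'c')
E
python3 sw.py s1
```

```text
[534.57721317  76.46857571 135.08795098] 8.708439371171668 [-1.00660959  0.60125814  0.40342122]
  pred 0 [265.  267.7]
  pred 0.7 [262.6 249. ]
  pred 0.85 [262.3 245.2]
  pred 1 [262.  241.7]
  pred 0 [367.8 202.4]
  pred 0.7 [370.9 215.7]
  pred 0.85 [371.5 219.6]
  pred 1 [372.  223.7]
wrist 0.63 [361.6, 283.6] 916
  pred 0 [238.  299.3]
  pred 0.7 [333.2 305.8]
  pred 0.85 [353.5 303.1]
  pred 1 [371.7 299.2]
```

View pics/s1wrist.png

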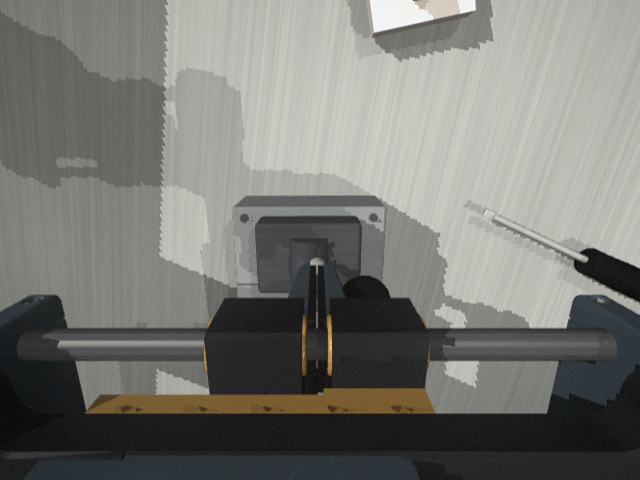

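The lever is well over, at about 0.9–0.95. Pushing on until it meets the stop.

Request:
arm_command:
  deltas:
    - [0, [2, 0.3, 0], 0]
    - [0, [4, 0.6, 0], 0]
    - [0, [5, 0.8, 0], 0]
    - [0, [5, 0.8, 0], 0]
    - [0, [5, 0.8, 0], 0]

```text
time_s: 25.9
ee_pos: [539.4, 77.3, 134.9]
ee_rot: [71.0, 90.0, -10.3]
force: [-1.5, 0.3, -0.2]
gripper_width: 0.8
```

Request:
arm_command:
  deltas:
    - [0, [2, 0.3, 0], 0]
    - [0, [4, 0.6, 0], 0]
    - [0, [4, 0.6, 0], 0]
    - [0, [4, 0.6, 0], 0]

```text
time_s: 26.3
ee_pos: [540.2, 77.4, 134.7]
ee_rot: [-90.3, 89.6, -171.6]
force: [-7.9, -1.9, 4.4]
gripper_width: 0.2
```

The stop is reached: force rises to 8 N with no further motion. Backing off, lifting clear and checking.

Request:
arm_command:
  deltas:
    - [0, [-8, -1.2, 0], 0]
    - [0, [-20, -3, 0], 0]
    - [0, [-45, -7, 0], 0]
    - [0, [-70, -10, 30], 0]
    - [0, [-100, -10, 70], 0]
    - [0, [-120, 40, 100], 0]
    - [0, [-130, 90, 120], 0]
    - [0, [-140, 140, 120], 0]
    - [0, [-150, 180, 120], 0]
    - [0, [-150, 180, 120], 0]
    - [0, [-150, 180, 120], 0]
    - [0, [-150, 180, 120], 0]

```text
time_s: 27.5
ee_pos: [393.3, 256.8, 254.8]
ee_rot: [0.5, 89.9, -80.8]
force: [0.2, -0.1, -0.0]
gripper_width: 0.4
```

```bash
python3 sw.py s2
python3 - <<'E'
from h import *
t=cams.grab_frame('top');s=cams.grab_frame('scene')
for o,p in [('square_module',(572,273)),('cover',(544.5,-32.3))]:
    for n,f in(('top',t),('scene',s)):
        q=cams.silhouettes(f,o)
        if q: print(o,n,q[0]['conf'],q[0]['centre'])
E
```

```text
[393.32365291 256.82380321 254.77661528] 8.699749514024655 [ 0.15075055 -0.09550836 -0.02076502]
top 0.56 [265.2, 242.3] 114
  pred 0 [265.  267.7]
  pred 0.7 [262.6 249. ]
  pred 0.85 [262.3 245.2]
  pred 1 [262.  241.7]
  pred 0 [367.8 202.4]
  pred 0.7 [370.9 215.7]
  pred 0.85 [371.5 219.6]
  pred 1 [372.  223.7]
wrist 0.47 [437.6, 406.1] 113
  pred 0 [390.4 428.4]
  pred 0.7 [440.9 434.2]
  pred 0.85 [450.3 431.8]
  pred 1 [458.4 428.3]
square_module top 0.97 [200.6, 244.9]
square_module scene 0.73 [445.1, 251.9]
cover top 0.95 [311.6, 253.4]
cover scene 0.58 [330.6, 232.1]
```

View pics/s2topc.png

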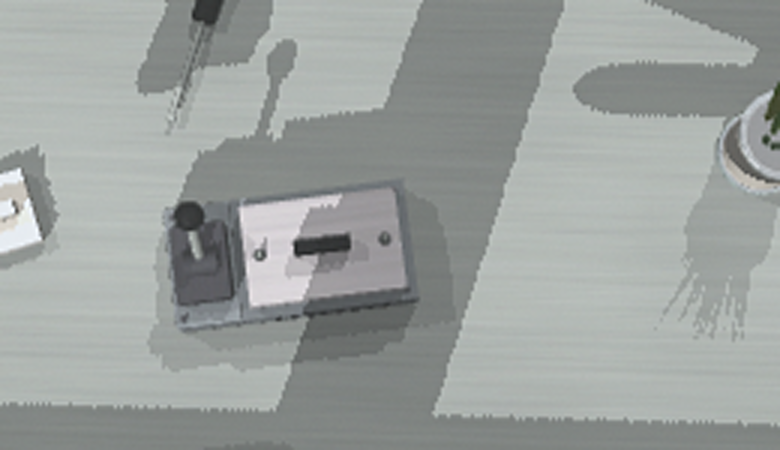

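View pics/s2scenec.png

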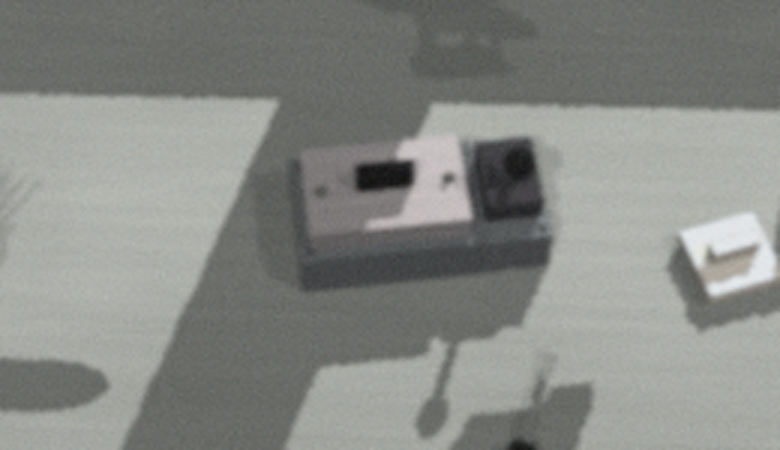

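The ball is at (263,242) in the top image, which matches full throw. The cover is level over both studs and the robot is clear. Handing in.

```bash
python3 -c "
from workcell import env
print(env.job_done())"
```

```text
the job is handed in; nothing more can be done
None
```

The lamp control box is back together and the job was handed in at about 28 s of the 72 s allowed. No verdict was reported.

- **Timer module:** I fitted the oblong module into the bay and pressed it until it bottomed out at about 24 N. The wrist picture showed it flush, with even gaps all round. The outline fit put it within about 1 mm of the bay centre.
- **Cover:** I lowered it in the grip over both studs and let go only once it was resting on the deck. Afterwards it measured 49.8 mm high against the 50 mm deck, tilted about 0.5° at most, and within about 0.5 mm of centre.
- **Switch:** I threw the lever to its stop, where the force rose to about 8 N without further movement. With the arm withdrawn, the ball in the top view sits where a full throw (about 1.0 rad) should put it.
- **Bystanders:** The square module is within about 2 pixels of its starting place in the pictures, and I did not touch the pot or the screwdriver. I did not re-measure those two.

Two checks disagreed, and I set both aside as misfits after looking at the pictures. The rib outline fit failed because the rib is white on white. The last deck-edge fit locked onto the cover's edge instead of the deck's. The detector also missed the lever ball in the last scene view, so the switch check there rests on the top view and the pictures.

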